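Release the battery pack from its charging dock

ROBOT

A 6-joint arm with a two-finger parallel gripper is mounted at the origin on a cart in front of the work surface, level with it; the furniture and walls round the work are solid. World frame = base frame: x ahead of the robot, y to its left, z up, the work surface at z = 0. Lengths are in mm, angles in rad, forces in N, time in s.
With the tool pointing down it reaches from about 350 to 975 mm from the base axis. Payload 7.1 kg.
Tool frame: the origin (TCP) lies midway between the tips of the shut fingers; the grasp point (between the pads) lies 19 mm behind it (ctrl.grasp_offset is the distance from the TCP to the grasp point, in mm); z points along the fingers, y is the line along which they close (so a half turn about z gives the same grasp; the last joint's range is limited). The gripper opens to 88 mm and grips with 3 to 60 N. Pads are 20 mm wide; open, the fingers measure 115 mm over their backs; the gripper's body (75 mm by 178 mm) begins 61 mm behind the grasp point.
Start: joints at [-1.296, 0.423, 1.63, -0, 1.089, -0.019], TCP at [181.013, -598.197, 222.675] pointing down, gripper open.
Joint ranges: [-3, 3], [-0.9, 2.11], [0.09, 2.58], [-1.31, 4.45], [0.11, 2.69], [-2.54, 2.54]. Speed limits (rad/s): [2.39, 2.39, 3.01, 3.14, 3.14, 3.14].

INTERFACE

Orientations are given as a rotation vector (axis times angle).
In Python, from workcell import ctrl gives the robot as it stands. The module is installed in compiled form; this text tells all that it offers.
- The arm moves only by the tool servo_tool, never from a script. Its argument "rows" is a list of rows, each a list of 7 numbers: the turn, a rotation vector about the tool's x, y, z as a fraction of full scale, then the shift along the tool's x, y, z as a fraction of full scale, then the finger opening in mm, from 0 to 87.8. A call has 1 to 10 rows; each row is the pose to reach, as a shift and turn from the pose commanded when the call began, along the tool's axes at that moment; what a row does not reach only later rows make up. Full scale, the value 1, is 20 cm for a shift and 1.5 rad for a turn. A row lasts 1/8 s, in which the tool goes at most 62.5 mm and 10.7 degrees, less where a joint would pass 70% of its speed; a pose out of reach is approached as far as the arm can. A call with a number of a shift or a turn outside -1 to 1 is refused whole. A call with a gripper value outside its range is refused whole. The fingers move at their own pace and stop on an object; the grip force is fixed at half the most. Time passes only in rows, so rows that repeat a pose let the fingers close. It gives the time, the measured TCP pose, the force, the opening and the grip force at its end, in the units of the state.
- ctrl.get_obs(): the state, without advancing time (a new reading comes with each control period).
- ctrl.get_image(name): name is "scene" or "top" or "wrist"; returns (picture, depth): 400x640x3 uint8, red, green, blue; 400x640 float32, mm along the optical axis (not along the pixel's ray), 0 where there is no reading.
- ctrl.camera_info(name): a dict with "intrinsics" (3x3 intrinsics, pixels), "R" (3x3) and "t" (3): a world point X has camera coordinates R X + t. Camera axes: x right, y down, z forward; pixel columns grow to the right and rows downward; lengths in mm; the calibration is good to about 2 mm. A picture is of the moment at which its call begins: read the wrist's pose just before it. camera_info takes no time and is no camera call; for the wrist camera it gives the pose at the moment of the call.
- ctrl.close_job(): hands the job in; it is judged then, once.
The state is a dict: "t": time; "qpos": joint angles; "qvel": joint speeds; "joint_torque": joint torques, N m; "ee_pos": TCP position; "orientation": TCP orientation; "ft_force": force on the tool from outside, world axes, zero at the start; "moment": the same for the moment, N m; "width": finger opening in mm; "grasp_force": force on a finger pad.
Only numpy, scipy, OpenCV 4.12 (cv2) and the standard library are available. Lean on these libraries where they do the work, as an engineer would, in place of code of your own. Each camera call takes 0.05 s, during which the arm holds its last target. There are 200 camera calls.

TASK

Take the battery pack off its charging dock and put it in the empty wooden tray: press the release plates on both sides of the pack down to their stop and keep them down while you draw the pack out of the socket, pressing no harder than it takes and never straining against the catch. Then lay the pack gently in the tray, flat on its underside, let go, and leave the tools lying around alone.

Things in the scene. Friction and masses are not known exactly. Their poses are not given: they have to be found in the camera images.
- dock: Grey charging dock fixed to the bench, base 124 x 128 mm. Origin on the bench under the centre of the docked pack; x points into the socket (the pack leaves towards -x), z up. The pack rests on rails 20 mm above the bench. A bare aluminium release plate lies on each side of it (x -32 to 18 mm, |y| 24 to 60 mm, flat). Over 40 N between it and the fingers or the pack damages it.
- dock_mouth (a point): Centre of the socket's mouth, 44 mm above the bench, at dock x = 37 mm, on the face of the socket block (x 37 to 77, |y| up to 30 mm, 66 mm high). The pack's tongue is clear of it after 24 mm of travel; the catch cannot hold the pack any more after about 12 mm, until then the plates must stay down.
- dock_foot (a point): Point on the bench under the catch. The plates' top, when up, stands 34 to 54 mm above it: screw-set, different on every dock and not measured, so find plates and stop by feel. Both plates and the catch are one sprung piece: 3 N starts it down, 7 N holds it at its hard stop 8 mm down; the catch frees the pack after about 6 mm.
- release (a joint): Travel of the release plates (m): 0 up, 0.008 fully down; they spring back when let go.
- pack: Loose black battery pack, 0.2 to 0.4 kg; body 70 (x) x 40 (y) x 52 mm (z). Origin amid the body's underside, x towards its tongue (24 wide, 20 thick, 23 mm long, 14 to 34 mm above the underside). Grip the flat sides, 40 mm apart, with the fingertips standing on the plates. Docked, its axes match the dock's; a groove across the underside holds the catch.
- tray: Empty shallow plywood tray fixed to the bench, 200 (x) x 160 (y) x 28 mm high, walls and floor 6 mm thick. Origin under its centre on the bench.
- tape_measure: Yellow tape measure, 35 x 95 x 65 mm, origin under its centre. Not to be disturbed.
- pliers: Blue-handled pliers lying flat, 60 x 169 x 14 mm, origin under the centre. Not to be disturbed.
- screwdriver_r: Red-handled screwdriver lying, 24 x 210 x 25 mm, origin under the centre. Not to be disturbed.
Things that resemble listed ones, but are neither listed nor needed, are in the scene too. What is shaped like the pack but pink is not meant.

How it is judged (in metres and radians):
On the way, in this order (a step that is already met when the one before it is completed fails the run):
1. the release plates are held down at least 5 mm with the pack still home in its socket (value of joint release above 0.005 m and x of pack in the frame of dock above -0.006 m), for 0.2 s.
2. the pack is drawn out of the socket, more than 30 mm from its docked place (x of pack in the frame of dock below -0.03 m), for 0.1 s.
At the end, for the whole second after the job is handed in: The pack lies at rest in the tray, flat on its underside on the tray floor (underside less than 12 mm above the bench, tilted less than 0.15 rad), its origin within 65 mm (x) and 58 mm (y) of the tray's centre; the release plates are up again (within 2 mm) (x of pack in the frame of tray between -0.065 and 0.065 m and y of pack in the frame of tray between -0.058 and 0.058 m and height (world z) of pack below 0.012 m and angle between pack's own z axis and vertical below 0.15 rad and linear speed of pack below 0.02 m/s and value of joint release below 0.002 m); the robot touches nothing.
It fails at once if the fingers press on the dock or its release plates with more than 40 N (contact force between the fingers and dock above 40 N).
It fails at once if the pack is strained against the dock or its catch with more than 40 N (contact force between pack and dock above 40 N).
It fails at once if the pack hits the tray with more than 40 N (contact force between pack and tray above 40 N).
It fails at once if the tape measure, pliers or screwdriver is moved by more than 20 mm (distance of any of tape_measure, pliers, screwdriver_r from where it was at the start of the episode above 0.02 m).
It also fails if it takes over 40 s, if anything falls off the work surface, if the arm or the gripper's body presses on something with over 40 N, if the wrist force passes 120 N, or if a joint passes its speed limit or range.

## Working session

There is one attempt and no reset: what is moved stays moved. The work goes in short steps, Python scripts to look and compute and a tool call to move; the robot and the scene stay as the last step left them, time stands still between calls to the robot, and variables do not carry over. Pictures are saved under pics/ and viewed, at most 10 in all, crops included, and the job is handed in when it is done.

Besides the shell and the picture viewer there is one more tool, called as name(argument=value, ...) on one line, values as JSON. servo_tool: Moves the arm, as the interface text tells. Its arguments: {"type":"object","properties":{"rows":{"type":"array","items":{"type":"array","items":{"type":"number"}}}},"required":["rows"]}

```bash
mkdir -p pics
python3 - <<'E'
from workcell import ctrl
import cv2,numpy as np
for n in("scene","top"):
    im,d=ctrl.get_image(n); cv2.imwrite(f"pics/{n}.png",im[:,:,::-1]); np.save(f"{n}_d.npy",d)
    c=ctrl.camera_info(n); np.savez(f"{n}_c.npz",**{k:np.array(c[k]) for k in("intrinsics","R","t")})
print(ctrl.get_obs())
E
```

```text
{'t': 0.1, 'qpos': array([-1.29598917e+00,  4.23758187e-01,  1.63060569e+00, -4.73878299e-06,
        1.08861117e+00, -1.89732013e-02]), 'qvel': array([ 0.00116242, -0.0018923 , -0.00217982,  0.00057685, -0.0012672 ,
        0.00048121]), 'joint_torque': array([ 3.53831401e-04, -5.45613241e+01, -2.74325252e+01,  6.45369175e-02,
        1.87998754e-02, -2.05635905e-05]), 'ee_pos': array([ 180.88534409, -597.7247264 ,  221.98642758]), 'orientation': array([-3.10640459e+00, -4.59614221e-01,  2.83424995e-04]), 'ft_force': array([-0.31095814, -0.22374562, -0.32553178]), 'moment': array([-0.01203164, -0.01262299, -0.00070035]), 'grasp_force': 0.0, 'width': 88.18010203245787}
```

View pics/top.png

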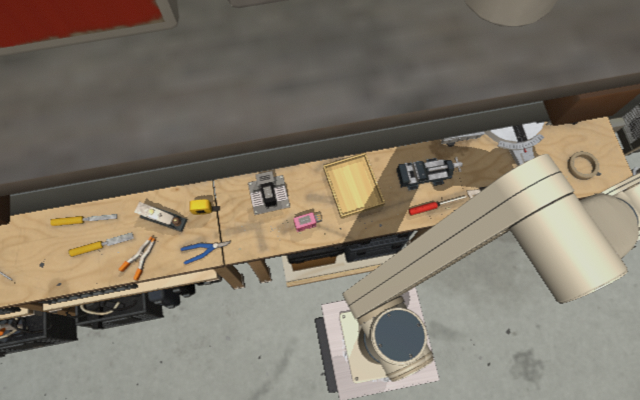

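View pics/scene.png

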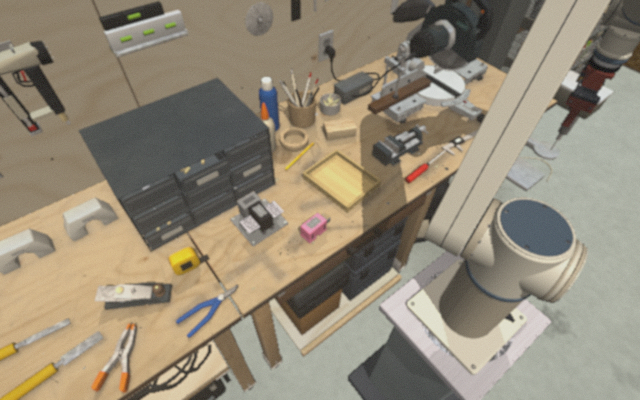

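The top view shows the dock with the black pack at about (268,192), the tray at (352,186), and the pink decoy at (305,219). The scene view shows a cabinet behind the dock. I'll enlarge both.

```bash
cat > h.py <<'E'
import numpy as np
def load(n):
    c=np.load(f"{n}_c.npz"); return c["intrinsics"],c["R"],c["t"],np.load(f"{n}_d.npy")
def cloud(n):
    K,R,t,d=load(n); v,u=np.mgrid[:400,:640]
    p=np.stack([(u-K[0,2])/K[0,0]*d,(v-K[1,2])/K[1,1]*d,d],-1)
    return (p-t)@R
def onz(n,u,v,z):
    K,R,t,_=load(n); r=R.T@np.linalg.inv(K)@[u,v,1]; o=-R.T@t
    return o+r*(z-o[2])/r[2]
E
python3 - <<'E'
from h import *
import cv2
a=cv2.imread("pics/top.png")[160:240,230:400]; b=cv2.imread("pics/scene.png")[140:250,220:390]
a=cv2.resize(a,None,fx=4.7,fy=4.7,interpolation=cv2.INTER_CUBIC)[:300,:800]
b=cv2.resize(b[:64+46],None,fx=4.7,fy=4.7,interpolation=cv2.INTER_CUBIC)
a=cv2.resize(cv2.imread("pics/top.png")[160:220,230:390],(800,300),interpolation=cv2.INTER_CUBIC)
b=cv2.resize(cv2.imread("pics/scene.png")[185:245,220:380],(800,300),interpolation=cv2.INTER_CUBIC)
cv2.imwrite("pics/crop.png",np.vstack([a,b]))
for n in("top","scene"):
    P=cloud(n); print(n)
    K,R,t,d=load(n); print(K[0,0],-R.T@t)
    for uv in ([(268,192),(352,186),(305,219),(100,300),(240,195),(300,195),(268,165),(268,150),(268,100)] if n=="top" else [(262,212),(340,180),(314,226),(180,120),(200,180),(270,110),(235,225),(290,225)]):
        print(uv,P[uv[1],uv[0]].round())
P=cloud("top")
m=(P[...,2]>28)&(P[...,2]<95)
vs,us=np.where(m[165:220,240:300]); 
print(np.round(P[165:220,240:300][...,2][8:50:2,4:54:3]).astype(int))
E
```

```text
top
474.8191808114576 [ -18.98622935  213.41674999 1581.93689141]
(268, 192) [541. 267.  70.]
(352, 186) [530. -26.   7.]
(305, 219) [428. 161.  54.]
(100, 300) [ 371. 1027. -365.]
(240, 195) [574. 369.   1.]
(300, 195) [535. 160.  -2.]
(268, 165) [ 168.  224. 1151.]
(268, 150) [ 169.  221. 1184.]
(268, 100) [ 174.  213. 1261.]
scene
374.5717962996432 [-55.14811286 535.36187236 921.25311943]
(262, 212) [531. 264.  73.]
(340, 180) [533. -29.   9.]
(314, 226) [417. 166.  51.]
(180, 120) [825. 327. 238.]
(200, 180) [630. 374. 194.]
(270, 110) [873.  12.  96.]
(235, 225) [591. 329.  -3.]
(290, 225) [490. 200.   1.]
[[1143 1141    4    3   -1    1   65   68   66   71    3   10    2   -3
    -1   -4    1]
 [  -5    1    1   -4   65   72   68   63   69   65   -1    5    3   -4
     7   -1    3]
 [  -5   -3    1   -3   66   67   64   69   70   67   -1    6    4    0
     3   -8   -3]
 [  -3   -1    0   -1   69   59   62   65   64   67    1    1    0   -3
     2    2   -1]
 [  -6    3    1    2   61   63   67   65   65   63    5   -1    2    5
    -2    1    5]
 [   0    9    5    3    3   66
[... 709 characters left out ...]
1   52   54   14   73   77   69   71   50   53   54
    52   -1   -3]
 [  -5   -4   -5   54   54   53   17   72   70   67   62   57   -3    8
    13    8    1]
 [  -6 1582    0   55   46   53   48   73   59   57   46   -1    7    0
     2   -1   -2]
 [   0   -3   -3   48   52   49    8   46   35   26   24    4    6    4
     3    9   -1]
 [  -8    6    2    3    6    5 1582   27   19   10    6    6   -3    5
     7    2    3]
 [   6   -1   -2   12    3    9    6    4    8    9    2    6    0    3
    -3   -6    3]
 [  -1    4    2   10    9    4    4    4    2    1   -1   -1    3    5
     5   -6   -5]
 [   0   -4   -5    4   10    2    1   -1    1    1   -1    0    5   -1
    -2    4    3]]
```

View pics/crop.png

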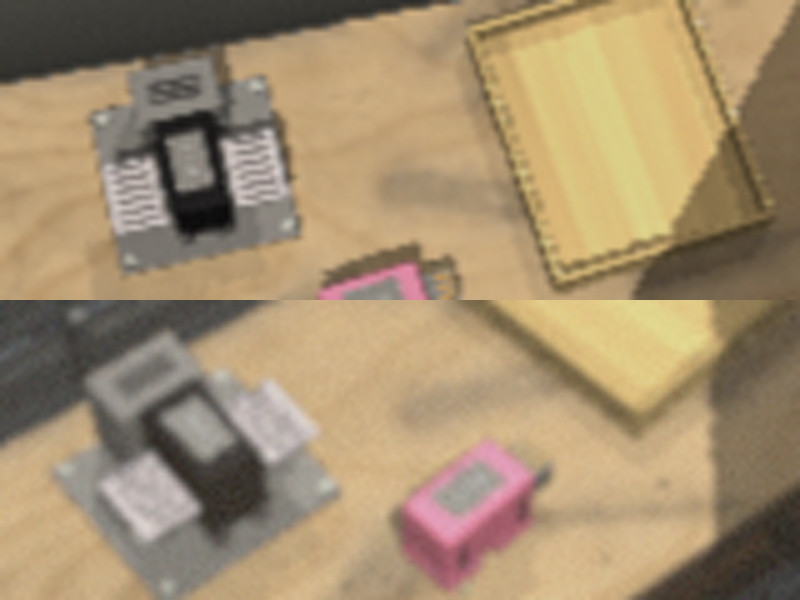

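Run:
```python
from h import *
import cv2
f=lambda x,y,z:onz("top",230+(x+.5)/5-.5,160+(y+.5)/5-.5,z)
for q in([(102,168),(150,152),(170,222),(120,235)],[(225,140),(275,125),(292,190),(240,205)]):
    p=np.array([f(x,y,50) for x,y in q]); print("plate",p.mean(0).round(1),(p-np.roll(p,-1,0))[:,:2].round(1).tolist())
q=[(152,120),(208,112),(232,212),(182,222)]
p=np.array([f(x,y,72) for x,y in q]); print("pack",p.round(1))
# tray
P=cloud("top")
im=cv2.imread("pics/top.png"); 
for x,y in((468,30),(772,213),(560,285)): print("tray",f(x,y,28).round(1))
S=cloud("scene")
m=(S[...,2]>80)&(S[...,2]<260)&(S[...,0]>540)&(S[...,0]<700)&(S[...,1]>150)&(S[...,1]<450)
q=S[m]
for y in range(150,450,25):
    s=q[(q[:,1]>=y)&(q[:,1]<y+25)]
    if len(s)>20: print("cab",y,len(s),np.percentile(s[:,0],[2,10,50]).round(),s[:,2].max().round())
m=(S[...,0]>350)&(S[...,0]<700)&(S[...,1]>-500)&(S[...,1]<420)
for x in range(350,700,50): print([int(np.percentile(a,98)) if len(a:=S[m&(S[...,0]>=x)&(S[...,0]<x+50)&(S[...,1]>=y)&(S[...,1]<y+50)][:,2])>10 else -1 for y in range(-300,400,50)])
```

```text
plate [532.3 309.5  50. ] [[-5.3, 34.1], [52.6, 5.6], [2.8, -34.8], [-50.1, -4.9]]
plate [537.4 223.8  50. ] [[-4.3, 35.6], [48.9, 3.4], [3.9, -36.7], [-48.5, -2.4]]
pack [[574.9 289.   72. ]
 [573.4 250.7  72. ]
 [499.6 246.4  72. ]
 [498.9 280.4  72. ]]
tray [617.1  61.   28. ]
tray [ 443.6 -118.1   28. ]
tray [420.5  35.9  28. ]
cab 150 381 [641. 651. 655.] 241.0
cab 175 400 [640. 651. 654.] 241.0
cab 200 407 [640. 651. 654.] 241.0
cab 225 413 [640. 651. 654.] 243.0
cab 250 431 [641. 651. 654.] 241.0
cab 275 430 [630. 633. 655.] 242.0
cab 300 426 [620. 631. 653.] 242.0
cab 325 435 [620. 630. 653.] 242.0
cab 350 453 [619. 631. 653.] 243.0
cab 375 459 [618. 630. 653.] 242.0
cab 400 547 [627. 632. 654.] 242.0
cab 425 519 [641. 652. 655.] 242.0
[21, 22, 2, 1, 2, 2, 2, 2, 2, 2, 2, 2, 2, 1]
[25, 25, 3, 27, 30, 26, 28, 2, 53, 53, 2, 2, 2, 2]
[50, 53, 43, 28, 10, 9, 29, 4, 3, 2, 3, 5, 5, 2]
[57, 57, 55, 29, 9, 9, 29, 3, 3, 3, 71, 74, 55, 2]
[55, 56, 51, 29, 18, 9, 26, 26, 3, 3, 70, 73, 53, 3]
[3, 3, 3, 26, 28, 29, 28, 27, 21, 223, 223, 223, 224, 223]
[3, 41, 41, 3, 3, 3, 7, 7, 239, 240, 240, 240, 240, 240]
```

servo_tool(rows=[[0,0,0,0.12,-0.15,-0.15,80],[0,0,0,0.3,-0.38,-0.3,80],[0,0,0,0.5,-0.6,-0.4,80],[0,0,0,0.7,-0.85,-0.4,80],[0,0,0,0.74,-0.91,-0.4,80],[0,0,0,0.74,-0.91,-0.4,80]])

```text
t: 0.85
ee_pos: [270.2, -380.6, 302.7]
orientation: [3.107, 0.463, -0.0]
ft_force: [-1.0, -0.7, 0.3]
width: 80.2
grasp_force: 0.0
```

servo_tool(rows=[[0,0,0,0.2,-0.24,0,80],[0,0,0,0.4,-0.48,0,80],[0,0,0,0.6,-0.72,0,80],[0,0,0,0.74,-0.91,0,80],[0,0,0,0.74,-0.91,0,80]])

```text
t: 1.48
ee_pos: [360.1, -163.3, 302.6]
orientation: [3.107, 0.465, -0.0]
ft_force: [0.1, 0.1, -0.1]
width: 79.6
grasp_force: 0.0
```

servo_tool(rows=[[0,0,0,0.2,-0.24,0,80],[0,0,0,0.4,-0.48,0,80],[0,0,0,0.6,-0.72,0,80],[0,0,0,0.74,-0.91,0,80],[0,0,0,0.74,-0.91,0,80]])

```text
t: 2.1
ee_pos: [449.8, 53.5, 302.3]
orientation: [3.107, 0.463, -0.0]
ft_force: [-0.7, -0.3, -0.2]
width: 79.8
grasp_force: 0.0
```

servo_tool(rows=[[0,0,0.04,0.2,-0.24,0,80],[0,0,0.08,0.4,-0.48,0,80],[0,0,0.12,0.6,-0.72,0,80],[0,0,0.155,0.71,-0.9,0,80],[0,0,0.155,0.71,-0.9,0,80]])

```text
t: 2.72
ee_pos: [533.5, 266.1, 301.7]
orientation: [3.139, 0.097, -0.001]
ft_force: [-1.1, 0.0, -0.7]
width: 79.8
grasp_force: 0.0
```

Run:
```python
from workcell import ctrl
import cv2,numpy as np
o=ctrl.get_obs(); print(o['ee_pos'],o['orientation'],o['qpos'].round(2),o['ft_force'])
n="wrist"
c=ctrl.camera_info(n); np.savez(f"{n}_c.npz",**{k:np.array(c[k]) for k in("intrinsics","R","t")})
im,d=ctrl.get_image(n); cv2.imwrite(f"pics/{n}1.png",im[:,:,::-1]); np.save(f"{n}_d.npy",d)
```

```text
[533.49704465 266.10929915 301.671548  ] [ 3.13939887e+00  9.66971457e-02 -7.61625179e-04] [ 0.44  0.3   1.62 -0.    1.22  1.95] [-1.05832788  0.02178538 -0.68471262]
```

View pics/wrist1.png

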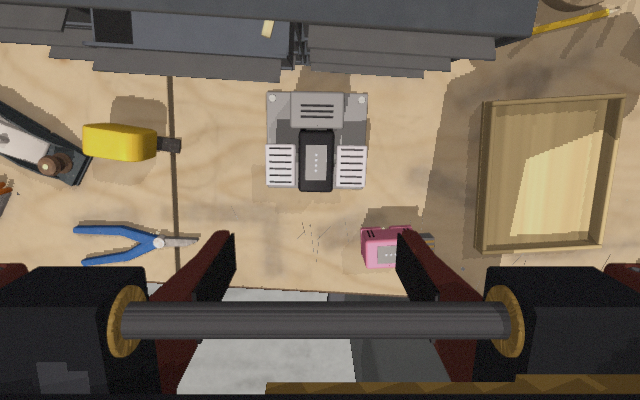

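The wrist view shows the dock square with the image. The plates are at x 265–295 and 336–366 (y 145–188), the pack is at x 299–333, and the tray is at right.

Run:
```python
from h import *
import cv2
P=cloud("wrist"); n="wrist"
print("plate z", [round(float(np.median(P[150:184,a:b,2])),1) for a,b in((268,292),(340,363))],"pack top",np.median(P[140:180,308:325,2]), "bench",np.median(P[200:220,280:340,2]),"tray floor",np.median(P[130:220,510:580,2]))
zp=float(np.median(P[150:184,268:292,2]))
m=(abs(P[...,2]-zp)<6).astype(np.uint8); m[:140]=0;m[192:]=0;m[:,:262]=0;m[:,369:]=0
C=[]
for a,b in((262,298),(333,369)):
    k=m.copy();k[:,:a]=0;k[:,b:]=0
    X=P[k>0][:,:2]; r=cv2.minAreaRect(X.astype(np.float32)); print(len(X),X.mean(0).round(1),r)
    C.append(X.mean(0))
for q in([(266,145),(295,144),(295,187),(265,187)],[(336,146),(366,146),(366,188),(335,188)]):
    p=np.array([onz(n,*a,zp) for a in q]); print(p.mean(0).round(1)); C.append(p.mean(0)[:2])
for L,R in(C[:2],C[2:]):
    d=L-R; print("mid",(L+R)/2,"yaw",np.arctan2(-d[0],d[1]),np.linalg.norm(d))
p=np.array([onz(n,*a,72) for a in((301,129),(333,129),(333,191),(299,191))]);print("pack",p.round(1),p.mean(0))
p=np.array([onz(n,*a,28) for a in((484,101),(625,95),(603,244),(478,253))]);print("tray",p.round(1),p.mean(0))
```

```text
plate z [51.5, 51.5] pack top 70.98369070166058 bench -1.393104914273605 tray floor 4.427620056363328
1271 [533.2 307.8] ((532.4072265625, 308.29705810546875), (50.17137145996094, 35.93125915527344), 2.6033694744110107)
1261 [536.7 224.4] ((538.4819946289062, 225.6862030029297), (54.3319206237793, 39.390933990478516), 3.042433500289917)
[530.9 307.7  51.5]
[534.5 224.4  51.5]
mid [534.90243635 266.09236925] yaw 0.041893392743560055 83.48259924990155
mid [532.67571483 266.05257748] yaw 0.0428616416921156 83.33906542573048
pack [[576.8 284.6  72. ]
 [578.9 249.7  72. ]
 [509.4 244.6  72. ]
 [507.  283.4  72. ]] [543.04181127 265.60238166  72.        ]
tray [[ 619.8   70.2   28. ]
 [ 636.7  -95.5   28. ]
 [ 448.3 -121.1   28. ]
 [ 425.5   42.1   28. ]] [532.562238   -26.07921053  28.        ]
```

servo_tool(rows=[[0,0,0.01,0,0,0.2,56],[0,0,0.01,0,0,0.45,56],[0,0,0.01,0,0,0.7,56],[0,0,0.01,0,0,0.9,56],[0,0,0.01,0,0,1,56],[0,0,0.01,0,0,1,56],[0,0,0.01,0,0,1,56]])

```text
t: 3.65
ee_pos: [532.7, 265.1, 103.7]
orientation: [-3.14, -0.071, -0.002]
ft_force: [0.3, 0.1, -0.0]
width: 55.8
grasp_force: 0.0
```

Run:
```python
from workcell import ctrl
import cv2,numpy as np
o=ctrl.get_obs(); print(o['ee_pos'],o['orientation'],o['ft_force'])
im,d=ctrl.get_image("wrist"); cv2.imwrite("pics/wrist2.png",im[:,:,::-1])
```

```text
[532.67475981 265.13794877 103.73978657] [-3.14048675e+00 -7.05677461e-02 -1.88694751e-03] [ 0.32622563  0.09831919 -0.04174769]
```

View pics/wrist2.png

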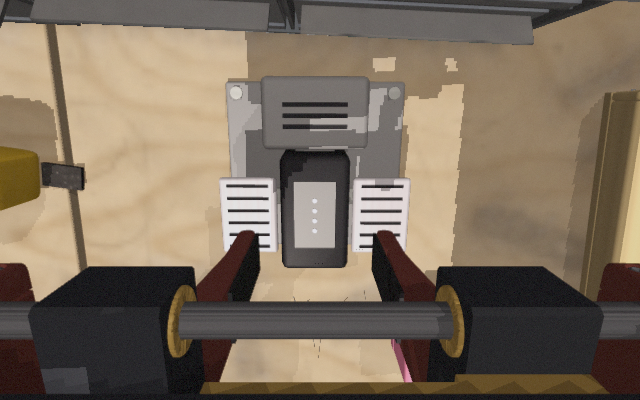

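The pack (x 282–348) is centred between the fingers (259–373), and both fingers are in line with the plates. I'm descending now and feeling for contact.

servo_tool(rows=[[0,0,0,0,-0.004,0.08,56],[0,0,0,0,-0.004,0.15,56],[0,0,0,0,-0.004,0.2,56],[0,0,0,0,-0.004,0.2,56]])

```text
t: 4.2
ee_pos: [530.8, 266.9, 61.4]
orientation: [3.14, 0.073, -0.003]
ft_force: [-0.9, -0.7, -1.1]
width: 56.0
grasp_force: 0.0
```

servo_tool(rows=[[0,0,0,0,0,0.015,50],[0,0,0,0,0,0.03,50],[0,0,0,0,0,0.03,50]])

```text
t: 4.58
ee_pos: [531.6, 267.2, 56.7]
orientation: [3.141, 0.073, -0.0]
ft_force: [-0.4, 0.1, -0.7]
width: 50.0
grasp_force: 0.0
```

servo_tool(rows=[[0,0,0,0,0,0.01,50],[0,0,0,0,0,0.02,50],[0,0,0,0,0,0.02,50]])

```text
t: 4.95
ee_pos: [531.7, 267.3, 52.8]
orientation: [-3.141, -0.073, -0.0]
ft_force: [-1.4, -0.2, 4.0]
width: 50.4
grasp_force: 1.5
```

servo_tool(rows=[[0,0,0,0,0,0.01,50],[0,0,0,0,0,0.015,50],[0,0,0,0,0,0.015,50]])

```text
t: 5.32
ee_pos: [531.8, 267.2, 49.8]
orientation: [-3.141, -0.073, -0.0]
ft_force: [-1.6, -0.3, 4.4]
width: 49.8
grasp_force: 2.3
```

servo_tool(rows=[[0,0,0,0,0,0.005,50],[0,0,0,0,0,0.01,50],[0,0,0,0,0,0.01,50]])

```text
t: 5.7
ee_pos: [531.8, 267.2, 47.7]
orientation: [-3.141, -0.073, -0.0]
ft_force: [-0.6, 0.5, 5.0]
width: 50.0
grasp_force: 2.8
```

servo_tool(rows=[[0,0,0,0,0,0.005,50],[0,0,0,0,0,0.005,50]])

```text
t: 5.95
ee_pos: [531.8, 267.3, 46.8]
orientation: [-3.141, -0.073, -0.0]
ft_force: [-0.6, -1.0, 5.1]
width: 49.8
grasp_force: 3.0
```

servo_tool(rows=[[0,0,0,0,0,0.005,50],[0,0,0,0,0,0.005,50]])

```text
t: 6.2
ee_pos: [531.8, 267.3, 45.9]
orientation: [-3.141, -0.073, -0.0]
ft_force: [-2.1, -1.0, 7.2]
width: 49.9
grasp_force: 3.2
```

servo_tool(rows=[[0,0,0,0,0,0.003,50],[0,0,0,0,0,0.003,50]])

```text
t: 6.45
ee_pos: [531.8, 267.3, 45.3]
orientation: [-3.141, -0.073, -0.0]
ft_force: [-0.6, 0.5, 6.7]
width: 49.8
grasp_force: 3.4
```

servo_tool(rows=[[0,0,0,0,0,0.002,50],[0,0,0,0,0,0.002,50]])

```text
t: 6.7
ee_pos: [531.8, 267.3, 45.1]
orientation: [-3.141, -0.073, -0.0]
ft_force: [-1.8, -0.7, 8.2]
width: 50.0
grasp_force: 4.5
```

servo_tool(rows=[[0,0,0,0,0,0.002,50],[0,0,0,0,0,0.002,50]])

```text
t: 6.95
ee_pos: [531.8, 267.3, 45.1]
orientation: [-3.141, -0.073, -0.001]
ft_force: [-2.2, -0.0, 12.4]
width: 50.2
grasp_force: 6.1
```

servo_tool(rows=[[0,0,0,0,0,0,46],[0,0,0,0,0,0,43],[0,0,0,0,0,0,41]])

```text
t: 7.32
ee_pos: [532.4, 267.6, 45.1]
orientation: [-3.14, -0.073, -0.003]
ft_force: [-0.3, -0.9, 9.5]
width: 41.4
grasp_force: 4.8
```

servo_tool(rows=[[0,0,0,0,0,0,39],[0,0,0,0,0,0,36],[0,0,0,0,0,0,30],[0,0,0,0,0,0,30]])

```text
t: 7.82
ee_pos: [532.4, 267.5, 45.1]
orientation: [-3.14, -0.071, -0.002]
ft_force: [-0.5, 0.1, 9.4]
width: 39.9
grasp_force: 30.9
```

servo_tool(rows=[[0,0,0,-0.01,0,0,30],[0,0,0,-0.02,0,0,30],[0,0,0,-0.03,0,0,30],[0,0,0,-0.03,0,0,30]])

```text
t: 8.32
ee_pos: [528.6, 267.4, 45.2]
orientation: [-3.139, -0.072, -0.009]
ft_force: [6.9, -2.9, 3.7]
width: 39.7
grasp_force: 33.6
```

servo_tool(rows=[[0,0,0,-0.01,0,0,30],[0,0,0,-0.02,0,0,30],[0,0,0,-0.02,0,0,30]])

```text
t: 8.7
ee_pos: [524.5, 267.2, 45.1]
orientation: [-3.139, -0.072, -0.009]
ft_force: [7.3, -2.9, 3.7]
width: 39.5
grasp_force: 33.6
```

servo_tool(rows=[[0,0,0,-0.01,0,0,30],[0,0,0,-0.02,0,0,30],[0,0,0,-0.03,0,0,30],[0,0,0,-0.03,0,0,30]])

```text
t: 9.2
ee_pos: [518.4, 267.0, 45.1]
orientation: [-3.139, -0.072, -0.009]
ft_force: [6.4, -1.4, 3.6]
width: 40.0
grasp_force: 33.6
```

servo_tool(rows=[[0,0,0,-0.015,0,0,30],[0,0,0,-0.03,0,0,30],[0,0,0,-0.045,0,0,30],[0,0,0,-0.06,0,0,30],[0,0,0,-0.075,0,0,30],[0,0,0,-0.085,0,0,30],[0,0,0,-0.085,0,0,30]])

```text
t: 10.07
ee_pos: [500.8, 266.6, 45.0]
orientation: [-3.139, -0.073, -0.007]
ft_force: [4.8, 1.0, 4.7]
width: 39.7
grasp_force: 33.4
```

Run:
```python
from workcell import ctrl
import cv2,numpy as np
im,d=ctrl.get_image("wrist"); cv2.imwrite("pics/wrist3.png",im[:,:,::-1])
```

```text
(no output)
```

View pics/wrist3.png

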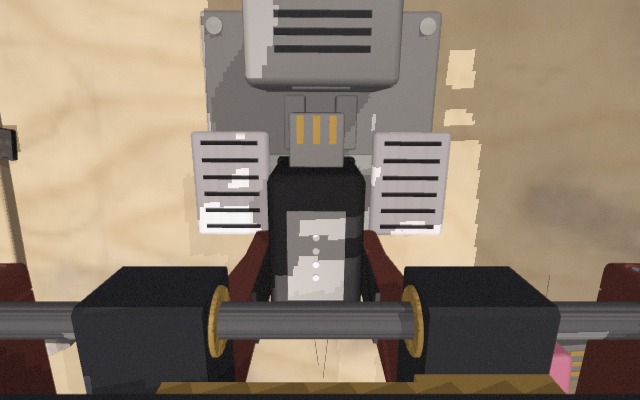

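The tongue (290–345, 113–165) is clear of the socket face (y≈87). Next I lift and carry.

servo_tool(rows=[[0,0,0,-0.03,0,0,30],[0,0,0,-0.05,0,-0.02,30],[0,0,0,-0.05,0,-0.08,30],[0,0,0,-0.05,0,-0.18,30],[0,0,0,-0.05,0,-0.28,30],[0,0,0,-0.05,0,-0.36,30],[0,0,0,-0.05,0,-0.38,30],[0,0,0,-0.05,0,-0.38,30]])

```text
t: 11.12
ee_pos: [488.4, 265.0, 120.2]
orientation: [3.141, 0.073, -0.001]
ft_force: [-0.9, -0.2, -3.6]
width: 39.3
grasp_force: 30.0
```

servo_tool(rows=[[0,0,0,0,0.06,0,30],[0,0,0,0,0.18,0,30],[0,0,0,0.02,0.36,0,30],[0,0,0,0.03,0.55,0,30],[0,0,0,0.03,0.75,0,30],[0,0,0,0.03,0.9,0,30],[0,0,0,0.03,0.98,0,30],[0,0,0,0.03,1,0,30],[0,0,0,0.03,1,0,30]])

```text
t: 12.25
ee_pos: [503.9, 66.0, 120.2]
orientation: [-3.141, -0.073, 0.0]
ft_force: [0.2, -0.4, -3.8]
width: 39.8
grasp_force: 30.0
```

servo_tool(rows=[[0,0,0,0.01,0.07,0,30],[0,0,0,0.03,0.18,0,30],[0,0,0,0.05,0.3,0,30],[0,0,0,0.07,0.4,0,30],[0,0,0,0.07,0.46,0,30],[0,0,0,0.07,0.47,0,30],[0,0,0,0.07,0.47,0,30]])

```text
t: 13.12
ee_pos: [522.0, -27.3, 120.2]
orientation: [-3.141, -0.073, 0.0]
ft_force: [0.3, 0.9, -4.1]
width: 39.8
grasp_force: 30.0
```

Run:
```python
from workcell import ctrl
import cv2,numpy as np
print(ctrl.get_obs()['ee_pos'])
im,d=ctrl.get_image("wrist"); cv2.imwrite("pics/wrist4.png",im[:,:,::-1])
```

```text
[522.04466843 -27.25825481 120.22563095]
```

View pics/wrist4.png

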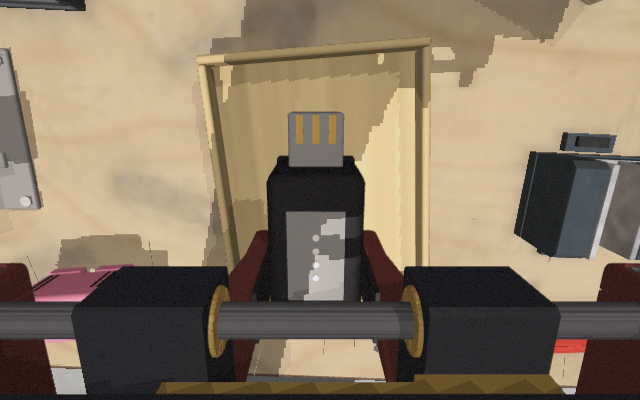

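The pack is level, firmly held and over the tray interior (tray edges at x 200–430). Lowering it now.

servo_tool(rows=[[0,0,0,0,0,0.06,30],[0,0,0,0,0,0.16,30],[0,0,0,0,0,0.26,30],[0,0,0,0,0,0.34,30],[0,0,0,0,0,0.39,30],[0,0,0,0,0,0.41,30],[0,0,0,0,0,0.41,30]])

```text
t: 14.05
ee_pos: [522.4, -27.5, 38.3]
orientation: [-3.141, -0.073, -0.0]
ft_force: [0.2, -1.2, -3.5]
width: 39.8
grasp_force: 30.0
```

servo_tool(rows=[[0,0,0,0,0,0.007,30],[0,0,0,0,0,0.015,30],[0,0,0,0,0,0.015,30]])

```text
t: 14.42
ee_pos: [522.3, -27.6, 35.4]
orientation: [3.141, 0.073, 0.0]
ft_force: [0.5, -0.6, -3.8]
width: 40.0
grasp_force: 30.0
```

servo_tool(rows=[[0,0,0,0,0,0.005,30],[0,0,0,0,0,0.01,30],[0,0,0,0,0,0.01,30]])

```text
t: 14.8
ee_pos: [522.2, -27.5, 33.2]
orientation: [-3.141, -0.073, 0.0]
ft_force: [-0.7, 1.1, -4.2]
width: 39.8
grasp_force: 30.0
```

servo_tool(rows=[[0,0,0,0,0,0.004,30],[0,0,0,0,0,0.007,30],[0,0,0,0,0,0.007,30]])

```text
t: 15.18
ee_pos: [522.2, -27.6, 31.8]
orientation: [-3.141, -0.073, 0.0]
ft_force: [0.6, 0.4, -3.1]
width: 39.9
grasp_force: 30.0
```

servo_tool(rows=[[0,0,0,0,0,0.003,30],[0,0,0,0,0,0.005,30],[0,0,0,0,0,0.005,30]])

```text
t: 15.55
ee_pos: [522.4, -27.6, 31.2]
orientation: [3.141, 0.073, 0.0]
ft_force: [-1.1, 0.2, 1.6]
width: 40.0
grasp_force: 30.0
```

Touched down softly at the expected height, so I'll release and retreat.

servo_tool(rows=[[0,0,0,0,0,0,42],[0,0,0,0,0,0,48],[0,0,0,0,0,0,56],[0,0,0,0,0,0,56]])

```text
t: 16.05
ee_pos: [522.3, -27.6, 30.9]
orientation: [3.141, 0.073, 0.0]
ft_force: [0.7, 0.8, 0.4]
width: 56.0
grasp_force: 0.0
```

servo_tool(rows=[[0,0,0,0,0,-0.05,56],[0,0,0,0,0,-0.15,56],[0,0,0,0,0,-0.35,56],[0,0,0,0,0,-0.6,56],[0,0,0,0,0,-0.85,56],[0,0,0,0,0,-0.9,56],[0,0,0,0,0,-0.9,56]])

```text
t: 16.92
ee_pos: [522.3, -27.6, 211.4]
orientation: [3.141, 0.073, 0.002]
ft_force: [-0.8, -0.5, -0.1]
width: 56.2
grasp_force: 0.0
```

Run:
```python
from workcell import ctrl
import cv2,numpy as np
from h import *
n="wrist"
c=ctrl.camera_info(n); np.savez(f"{n}_c.npz",**{k:np.array(c[k]) for k in("intrinsics","R","t")})
im,d=ctrl.get_image(n); cv2.imwrite("pics/wrist5.png",im[:,:,::-1]); np.save("wrist_d.npy",d)
P=cloud(n); m=abs(P[...,2]-58)<5; m&=(abs(P[...,0]-532)<80)&(abs(P[...,1]+27)<60); q=P[m]
print(q.mean(0),np.ptp(q[:,:2],axis=0),len(q))
```

```text
[533.14349601 -26.87536042  56.48166703] [70.03641155 41.24030332] 3152
```

View pics/wrist5.png

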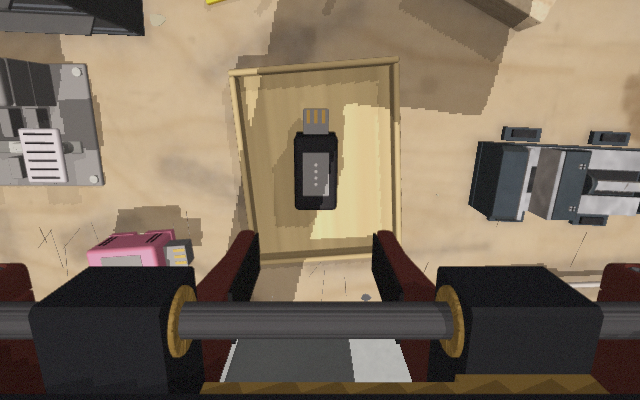

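The pack (295–337, 132–210) lies flat in the middle of the tray, with its centre measured at (533, -27) and its top at about 57 mm. The gripper is clear.

```bash
python3 -c "
from workcell import ctrl
print(ctrl.close_job())"
```

```text
the job is handed in; nothing more can be done
None
```

The battery pack is off the dock and lying flat, centred in the tray, with the tools left alone. The job was handed in at about 17 s; no verdict came back. I did not measure the release plates springing back up.

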